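Lock the strainer cartridge into the cooling-water pump set

TASK

Fit the strainer cartridge into the filter housing of the cooling-water pump set: lower it in upright, turn it gently by feel until its two lugs drop into the slots of the bayonet ring, push it down against the spring and twist it clockwise (seen from above) about a quarter turn until it stops, then let it rise so that it stays locked in the notches, and let go. Do not force it or lean on it hard, and leave the glassware and the clamp nearby where they stand.

Things in the scene. Friction and masses are not known exactly. Their poses are not given: they have to be found in the camera images.
- cartridge_mid (a point): Strainer cartridge, loose, standing upright, 119 mm tall, 0.2 kg; point on its axis half-way up (59.5 mm above its foot), z up its axis. From the foot up: pale pleated element 40 mm across, 55 mm long; grey hub 56 mm across (lower edge tapered to 49), 55 to 77 mm; flange 72 mm across, 77 to 83 mm; grip wing, 83 to 119 mm. Its two ends along x are alike: a half turn makes no difference.
- cartridge_wing (a point): Middle of the cartridge's flat upright grip wing, 101 mm above its foot, same axes: the wing is 56 mm long (along x), 14 mm thick (along y) and 36 mm high, standing on the 72 mm flange. Hold it by its two flat faces.
- cartridge_lugs (a point): Point on the cartridge's axis level with its two lugs, 64 mm above its foot, same axes. The lugs stick out of the hub along +x and -x, under the ends of the wing: out to 36 mm from the axis, 12 mm wide, 6 mm high (61 to 67 mm above the foot).
- ring_mouth (a point): Centre of the filter bowl's mouth, in the top face of its aluminium bayonet ring, 105 mm above the bench; z up, x towards the pump motor. Bore 59 mm for the hub, two opposite slots 15 mm wide for the lugs. Its clamp nut dragged it round by an unknown angle: the line of its slots lies 0.1 to 0.7 rad clockwise of x. Lugs lying on the ring: cartridge's middle is 1.5 mm below this point.
- spring_top (a point): Top of the round spring follower in the bowl, 65 mm below the ring's top. With the lugs 4 mm down in the slots, the cartridge's foot rests on it. From there push down 9 to 12 mm (5 N rising to 12 N) so that the lugs pass under the 7 mm thick lip: cartridge's middle 14.5 to 17.5 mm below the ring's top; at 17.5 mm the flange meets the ring, a hard stop.
- ring_underside (a point): Underside of the ring's lip, 7 mm below its top, on the axis. With the lugs below it the cartridge turns clockwise only (from above), 1.4 rad (up to 1.5 with play), to solid stops. There, when let rise, the spring lifts the lugs 3.5 mm into notches and holds them: locked, the cartridge's middle 11 mm below the ring's top. The plastic lugs may break above 60 N.
- pump_set: Cooling-water pump set, fixed to the bench: grey base plate 330 x 130 mm, an upright steel filter bowl (112 mm across, open on top, rim 105 mm high) and on its +x side a lying pump and motor (98 mm high, reaching 255 mm from the bowl's axis). Brass hose nipples low on both sides reach 85 mm out. Origin on the bowl's axis at bench level, x towards the motor, z up.
- flask_mid (a point): Conical glass flask with a black stopper, 84 mm across the base, 138 mm tall, standing on the bench; point on its axis, 69 mm up. Leave it alone.
- bottle_mid (a point): Brown glass reagent bottle with a glass stopper, 76 mm across, 144 mm tall, standing on the bench; point on its axis, 72 mm up. Leave it alone.
- bosshead: Dark steel boss-head clamp, 50 x 92 x 30 mm with its two thumb screws, lying on the bench; origin at the centre of its underside. Leave it alone.
Mind the look-alikes: they are no part of the job. What is shaped like the part that bears cartridge_mid but pink or yellow is not meant.

How it is judged:
By the outcome, as a careful person would: the job done as asked, in the order asked, and still so for the second after the job is handed in, with the robot touching nothing.
It also fails if it takes over 72 s, if anything falls off the work surface, if the arm or the gripper's body presses on something with over 40 N, if the wrist force passes 120 N, or if a joint passes its speed limit or range.

ROBOT

A 7-joint arm with a two-finger parallel gripper is mounted at the origin on the work surface. World frame = base frame: x ahead of the robot, y to its left, z up, the work surface at z = 0. Lengths are in m, angles in degrees, forces in N, time in s.
With the tool pointing down it reaches from about 0.4 to 0.875 m from the base axis. Payload 4.4 kg.
Tool frame: the origin (TCP) lies midway between the tips of the shut fingers; the grasp point (between the pads) lies 19 mm behind it; z points along the fingers, y is the direction in which the jaws open and shut (so a half turn about z gives the same grasp; the last joint's range is limited). The gripper opens to 85 mm and grips with 20 to 120 N. Pads are 22 mm wide; open, the fingers measure 114 mm over their backs; the gripper's body (76 mm by 85 mm) begins 54 mm behind the grasp point. The pads swing forward as they close: fully open they stand 13 mm farther back than shut.
Start: joints at [68.365, 36.005, 2.206, 86.941, -1.547, 57.084, -1.146], TCP at [0.199, -0.619, 0.231] pointing down, gripper open.
Joint ranges: [-175.42, 175.42], [-21.48, 121.26], [-71.46, 75.88], [10.55, 141.38], [-63.04, 243.04], [13.31, 113.54], [-168.57, 168.57]. Speed limits (degrees/s): [147.25, 147.25, 180, 180, 180, 180, 180].

INTERFACE

Orientations are given as [roll, pitch, yaw] about the fixed x, y, z axes, in that order (R = Rz(yaw) Ry(pitch) Rx(roll)).
In Python, from workcell import ctrl, cams gives the robot as it stands.
- The arm moves only by the tool play_rows, never from a script. Its argument "commands" is a list of rows, each an object with "jaw": the finger opening in cm, from 0 to 8.54; "offset": the shift along the tool's x, y, z in cm, a list of three; "twist": the turn about the tool's z in degrees. A call has 1 to 20 rows; each row is the pose to reach, as a shift and turn from the pose commanded when the call began, along the tool's axes at that moment; what a row does not reach only later rows make up. A row lasts 1/8 s, in which the tool goes at most 62.5 mm and 10.7 degrees, less where a joint would pass 70% of its speed; a pose out of reach is approached as far as the arm can. A call with a gripper value outside its range is refused whole. The fingers move at their own pace and stop on an object; the grip force is fixed at half the most. Time passes only in rows, so rows that repeat a pose let the fingers close. It gives the time, the measured TCP pose, the force and the opening at its end, in the units of the state.
- ctrl.observe(): the state, without advancing time (a new reading comes with each control period).
- cams.get_image(name): name is "scene" or "top" or "wrist"; returns a dict with "image" (400x640x3 uint8, red, green, blue), "range_z" (400x640 float32, m along the optical axis (not along the pixel's ray), 0 where there is no reading), "camera_matrix" (3x3 intrinsics, pixels), "extrinsics" (4x4, takes a point from world to camera coordinates). Camera axes: x right, y down, z forward; pixel columns grow to the right and rows downward; lengths in m; the calibration is good to about 2 mm. The wrist camera is an equidistant fisheye: a pixel r from the principal point sees the ray r / f radians off the axis. A picture is of the moment at which its call begins.
- ctrl.job_done(): hands the job in, once; it reports no verdict.
The state is a dict: "time": time; "joints": joint angles; "joint_velocities": joint speeds; "effort": joint torques, N m; "tool_pos": TCP position; "eef_rot": TCP orientation; "wrist_force": force on the tool from outside, world axes, zero at the start; "ft_torque": the same for the moment, N m; "opening": finger opening in m.
Only numpy, scipy, OpenCV 4.12 (cv2) and the standard library are available. Lean on these libraries where they do the work, as an engineer would, in place of code of your own. Each camera call takes 0.05 s, during which the arm holds its last target.

## Working session

There is one attempt and no reset: what is moved stays moved. The work goes in short steps, Python scripts to look and compute and a tool call to move; the robot and the scene stay as the last step left them, time stands still between calls to the robot, and variables do not carry over. Pictures are saved under pics/ and viewed, and the job is handed in when it is done.

Besides the shell and the picture viewer there is one more tool, called after ">>>" by a JSON object that holds its "api" and its "payload". play_rows: Moves the arm, as the interface text tells. Its arguments: {"type":"object","properties":{"commands":{"type":"array"}},"required":["commands"]}

```bash
ls; mkdir -p pics; cat > h.py <<'E'
import numpy as np, cv2, pickle
from workcell import ctrl, cams
def grab(n,tag):
    d=cams.get_image(n); pickle.dump(d,open(f'pics/{tag}.pkl','wb')); cv2.imwrite(f'pics/{tag}.png',d['image'][:,:,::-1]); return d
def load(tag): return pickle.load(open(f'pics/{tag}.pkl','rb'))
def ray(d,u,v,fish=False):
    K=d['camera_matrix'];E=d['extrinsics']
    x=(u-K[0,2])/K[0,0];y=(v-K[1,2])/K[1,1]
    if fish:
        r=np.hypot(x,y); s=np.sin(r)/r if r>1e-9 else 1.; dc=np.array([x*s,y*s,np.cos(r)])
    else: dc=np.array([x,y,1.])
    R=E[:3,:3];o=-R.T@E[:3,3]; return o,R.T@dc
def onz(d,u,v,z,fish=False):
    o,r=ray(d,u,v,fish); return o+r*(z-o[2])/r[2]
def proj(d,P,fish=False):
    c=d['extrinsics'][:3,:3]@np.asarray(P)+d['extrinsics'][:3,3];K=d['camera_matrix']
    if fish:
        t=np.arctan2(np.hypot(c[0],c[1]),c[2]);s=t/np.hypot(c[0],c[1]);x,y=c[0]*s,c[1]*s
    else: x,y=c[0]/c[2],c[1]/c[2]
    return np.array([K[0,0]*x+K[0,2],K[1,1]*y+K[1,2]])
E
python3 - <<'E'
from h import *
print(ctrl.observe())
for n in ['scene','top','wrist']:
    d=grab(n,n+'0'); print(n,d['camera_matrix'].tolist(),np.round(d['extrinsics'],3).tolist())
E
```

```text
pics
{'time': 0.0, 'joints': array([68.36536301, 36.05941179,  2.20170189, 86.99678733, -1.54884454,
       57.08111964, -1.1453105 ]), 'joint_velocities': array([ 0.15311551, -0.0195874 ,  0.07781437, -0.01370452, -0.0532573 ,
        0.04637717, -0.02682228]), 'effort': array([ 6.70963873e-04, -5.63400793e+01,  1.22652970e+00, -1.93446779e+01,
        1.11273938e-02,  1.06951417e-02,  3.88302638e-06]), 'tool_pos': array([ 0.19925464, -0.61805712,  0.23037877]), 'eef_rot': array([-1.79892307e+02, -6.14571143e-04,  1.78648472e+01]), 'wrist_force': array([ 0.2096491 ,  0.66776226, -0.05647601]), 'ft_torque': array([ 0.05609857, -0.01767639, -0.01048044]), 'opening': 0.08571440724931839}
scene [[374.4010985328823, 0.0, 318.1031295285226], [0.0, 374.4010985328823, 199.25017269098726], [0.0, 0.0, 1.0]] [[-0.661, 0.75, 0.012, 0.335], [0.44, 0.401, -0.803, -0.162], [-0.607, -0.526, -0.595, 1.28], [0.0, 0.0, 0.0, 1.0]]
top [[365.9161294909337, 0.0, 319.0885158455556], [0.0, 365.9161294909337, 198.3849046312805], [0.0, 0.0, 1.0]] [[0.01, -1.0, -0.003, 0.003], [-0.998, -0.01, -0.059, 0.528], [0.059, 0.003, -0.998, 1.002], [0.0, 0.0, 0.0, 1.0]]
wrist [[309.70691628693146, 0.0, 318.8803978117963], [0.0, 309.70691628693146, 202.81438363228912], [0.0, 0.0, 1.0]] [[0.306, -0.952, -0.002, -0.651], [-0.901, -0.29, 0.321, -0.041], [-0.306, -0.097, -0.947, 0.382], [0.0, 0.0, 0.0, 1.0]]
```

View pics/scene0.png

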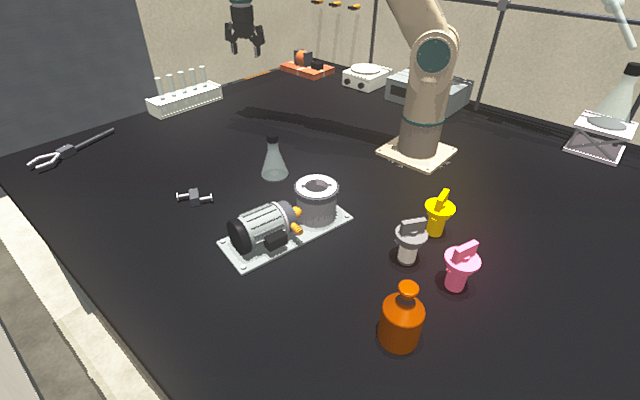

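View pics/top0.png

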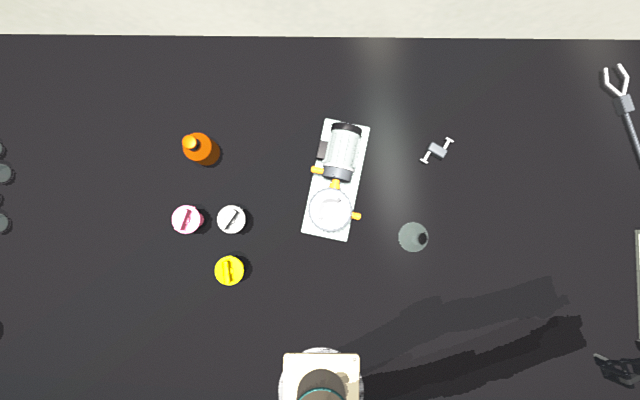

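View pics/wrist0.png

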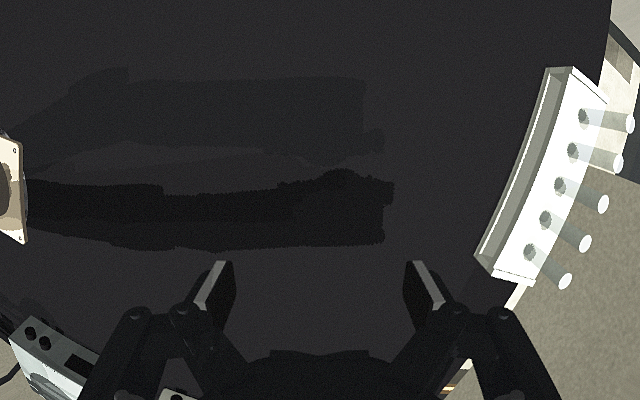

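The grey cartridge is at top (231,219) / scene (410,240). The look-alikes are pink, top (187,219) / scene (461,266), and yellow, top (229,270) / scene (438,212). Grey matches the description. I'll check close crops next.

```bash
python3 - <<'E'
from h import *
t=load('top0')['image'];s=load('scene0')['image']
a=cv2.resize(t[195:245,205:255],(400,400),interpolation=2)
b=cv2.resize(t[180:240,300:360],(400,400),interpolation=2)
c=cv2.resize(s[210:270,380:440],(400,400),interpolation=2)[:200*2]
cv2.imwrite('pics/c1.png',np.hstack([a,b])[:,:,::-1])
e=cv2.resize(s[165:235,280:350],(400,400),interpolation=2)
cv2.imwrite('pics/c2.png',np.hstack([c,e])[:,:,::-1])
d=load('top0')
for u,v in [(231,219),(231,212),(222,219),(330,210),(330,190),(350,210),(330,212)]:
    z=d['range_z'][v,u];o,r=ray(d,u,v);print((u,v),np.round(o+r*z,4))
E
```

```text
(231, 219) [0.4677 0.228  0.1166]
(231, 212) [0.4851 0.2281 0.1182]
(222, 219) [0.4674 0.26   0.0813]
(330, 210) [ 0.4947 -0.0212  0.0431]
(330, 190) [ 0.5439 -0.0191  0.1035]
(350, 210) [ 0.4936 -0.0704  0.1026]
(330, 212) [ 0.4893 -0.0213  0.0419]
```

View pics/c1.png

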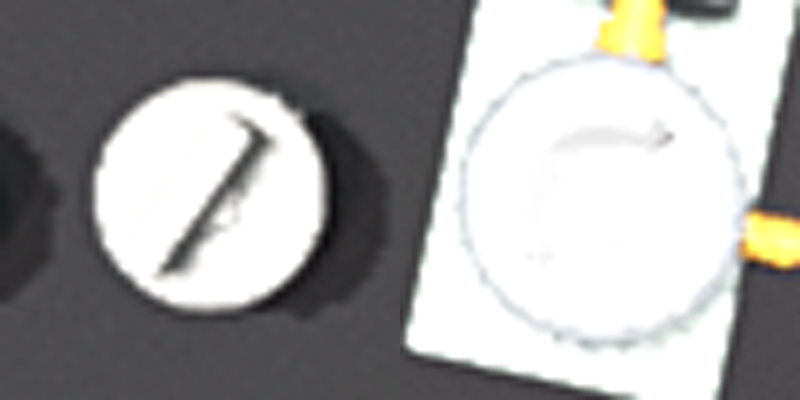

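View pics/c2.png

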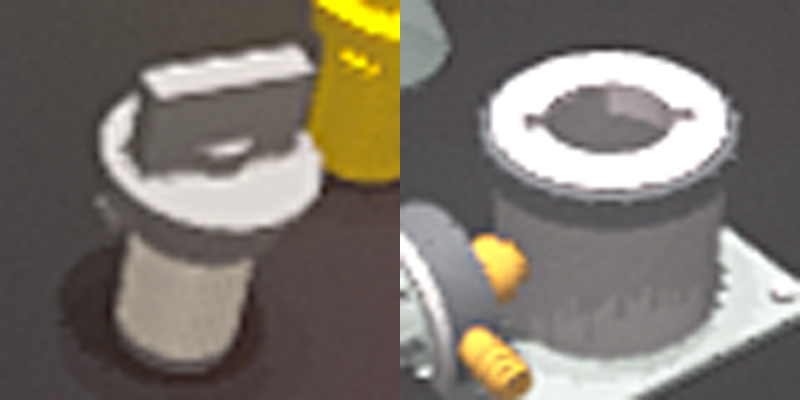

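```bash
cat >> h.py <<'E'
def cloud(d,fish=False):
    z=d['range_z'].astype(float);h,w=z.shape;v,u=np.mgrid[:h,:w];K=d['camera_matrix'];E=d['extrinsics']
    x=(u-K[0,2])/K[0,0];y=(v-K[1,2])/K[1,1]
    if fish:
        r=np.maximum(np.hypot(x,y),1e-9);s=np.where(r<1.4,np.tan(np.minimum(r,1.4))/r,np.nan);x=x*s;y=y*s
    P=np.stack([x*z,y*z,z],-1)-E[:3,3]
    P=P@E[:3,:3];P[z<=0]=np.nan;return P
E
python3 - <<'E'
from h import *
for n in ['top0','scene0']:
    d=load(n);P=cloud(d);
    m=(np.hypot(P[...,0]-.467,P[...,1]-.228)<.05)
    zz=P[...,2]
    w=m&(zz>.112)&(zz<.125);f=m&(zz>.07)&(zz<.09)
    A=P[w];c=A.mean(0);U,S,V=np.linalg.svd(A[:,:2]-c[:2]);r=cv2.minAreaRect((A[:,:2]*1000).astype(np.float32))
    print(n,'wing',len(A),c,np.degrees(np.arctan2(V[0,1],V[0,0])),r)
    F=P[f];(x,y),R=cv2.minEnclosingCircle((F[:,:2]*1000).astype(np.float32));print('flange',len(F),x,y,R,np.median(F[:,2]))
    m=(np.hypot(P[...,0]-.494,P[...,1]+.02)<.075)&(zz>.098)&(zz<.112)
    F=P[m];(x,y),R=cv2.minEnclosingCircle((F[:,:2]*1000).astype(np.float32));print('ring',len(F),x,y,R,np.median(F[:,2]),F[:,:2].mean(0))
d=load('scene0')
a=onz(d,302.75,186.35,.105);b=onz(d,330.75,185.1,.105);print(a,b,(a+b)/2,np.degrees(np.arctan2(*(a-b)[1::-1])))
d=load('top0')
# base plate orientation
im=d['image'].astype(int);P=cloud(d);m=((np.abs(P[...,2]-.01)<.012)&(im.min(2)>150)&(np.hypot(P[...,0]-.55,P[...,1]+.02)<.25)).astype(np.uint8)
c=max(cv2.findContours(m,0,2)[0],key=cv2.contourArea);r=cv2.minAreaRect(c);q=np.array([onz(d,u,v,.012)[:2] for u,v in cv2.boxPoints(r)]);print(q)
e=q-np.roll(q,1,0);print(np.degrees(np.arctan2(e[:,1],e[:,0])),np.hypot(*e.T))
E
```

```text
top0 wing 136 [0.46751737 0.23484755 0.11917967] 145.6551821673794 ((467.5989685058594, 235.29592895507812), (14.488779067993164, 55.75414276123047), 56.39066696166992)
flange 414 467.9342346191406 235.4334716796875 35.84848403930664 0.08322085768406032
ring 1074 494.58740234375 -19.67176055908203 57.54859924316406 0.10511488036223449 [ 0.49446464 -0.01985315]
scene0 wing 150 [0.46944619 0.23907413 0.11684066] -34.7888208013638 ((467.7545166015625, 238.10874938964844), (15.921722412109375, 56.13702392578125), 54.468929290771484)
flange 392 468.5382385253906 238.9518280029297 35.9892692565918 0.0817185305023389
ring 728 494.29571533203125 -16.926738739013672 58.188323974609375 0.10282464973228314 [ 0.49989884 -0.01203927]
[ 0.52129125 -0.03857539  0.105     ] [0.47059608 0.00888952 0.105     ] [ 0.49594366 -0.01484293  0.105     ] -43.115187462364915
[[ 0.43420848  0.06067242]
 [ 0.59962644  0.02736117]
 [ 0.57292767 -0.10274633]
 [ 0.40808202 -0.06826875]]
[  78.5456246   -11.38573347 -101.59642011  168.18683522] [0.13156146 0.16873867 0.13281862 0.16841257]
```

```bash
python3 - <<'E'
from h import *
from scipy.spatial.transform import Rotation as Ro
d=load('wrist0');E=d['extrinsics'];c=-E[:3,:3].T@E[:3,3]
s=ctrl.observe();R=Ro.from_euler('xyz',s['eef_rot'],degrees=True).as_matrix();t=s['tool_pos']
print('cam in tool',R.T@(c-t));print('cam axes in tool (cols)',np.round(R.T@E[:3,:3].T,3))
print('flange uv',s['time'])
# move: to (0.60,-0.2,0.30), then to (.467,.236,.25) in tool axes cm, commanded start
p0=np.array([.199,-.619,.231])
for q in [(.62,-.25,.32),(.60,-.05,.32),(.50,.14,.30),(.467,.236,.26)]:
    print(np.round(R.T@(np.array(q)-p0)*100,1))
for uv in [(187,219),(229,270),(201,150),(413,237)]: print(onz(load('top0'),*uv,.1))
E
```

```text
cam in tool [ 0.08380855  0.00167314 -0.14299731]
cam axes in tool (cols) [[-0.001 -0.947 -0.321]
 [ 1.    -0.001 -0.001]
 [ 0.    -0.321  0.947]]
flange uv 0.15
[ 51.4 -22.2  -8.9]
[ 55.6 -41.9  -8.8]
[ 51.9 -63.   -6.8]
[ 51.7 -73.2  -2.8]
[0.46652868 0.34412754 0.1       ]
[0.33912624 0.23395772 0.1       ]
[0.64418608 0.31367413 0.1       ]
[ 0.42683429 -0.23053483  0.1       ]
```

```bash
python3 - <<'E'
from h import *
from scipy.spatial.transform import Rotation as Ro
p0=np.array([.199,-.619,.231]);R=Ro.from_euler('xyz',[180,0,17.9],degrees=True).as_matrix()
for q in [(.56,-.27,.30),(.495,-.018,.205)]: print(np.round(R.T@(np.array(q)-p0)*100,1))
E
```

```text
[ 45.1 -22.1  -6.9]
[ 46.6 -48.1   2.6]
```

>>> {"api": "play_rows", "payload": {"commands": [{"jaw":8.5,"offset":[5.6,-2.8,-1],"twist":-10},{"jaw":8.5,"offset":[11.3,-5.5,-2],"twist":-20},{"jaw":8.5,"offset":[16.9,-8.3,-3],"twist":-30},{"jaw":8.5,"offset":[22.5,-11,-4],"twist":-40},{"jaw":8.5,"offset":[28.2,-13.8,-5],"twist":-50},{"jaw":8.5,"offset":[33.8,-16.6,-6],"twist":-60},{"jaw":8.5,"offset":[39.5,-19.3,-6.5],"twist":-70},{"jaw":8.5,"offset":[45.1,-22.1,-6.9],"twist":-80},{"jaw":8.5,"offset":[45.4,-27.3,-5],"twist":-90},{"jaw":8.5,"offset":[45.7,-32.5,-3],"twist":-100},{"jaw":8.5,"offset":[46,-37.7,-1],"twist":-110},{"jaw":8.5,"offset":[46.3,-42.9,1],"twist":-119},{"jaw":8.5,"offset":[46.6,-48.1,2.6],"twist":-119},{"jaw":8.5,"offset":[46.6,-48.1,2.6],"twist":-119},{"jaw":8.5,"offset":[46.6,-48.1,2.6],"twist":-119},{"jaw":8.5,"offset":[46.6,-48.1,2.6],"twist":-119},{"jaw":8.5,"offset":[46.6,-48.1,2.6],"twist":-119}]}}

```text
time: 2.28
tool_pos: [0.4958, -0.0192, 0.2055]
eef_rot: [180.0, 0.0, 136.7]
wrist_force: [-0.3, -0.7, -0.0]
opening: 0.0853
```

```bash
python3 - <<'E'
from h import *
d=grab('wrist','wr1');print(ctrl.observe())
P=cloud(d,True);zz=P[...,2];m=(np.hypot(P[...,0]-.494,P[...,1]+.02)<.075)&(zz>.098)&(zz<.112)
F=P[m];(x,y),R=cv2.minEnclosingCircle((F[:,:2]*1000).astype(np.float32));print('ring',len(F),x,y,R,np.median(F[:,2]),F[:,:2].mean(0))
E
```

```text
{'time': 2.325, 'joints': array([ 20.71723409,  28.13517907, -31.19464295, 112.17936596,
        20.21523363,  45.04020878,  24.78675697]), 'joint_velocities': array([-0.21986362,  0.0582418 , -0.29364501,  0.0933782 ,  0.02663433,
        0.06105149, -0.11372131]), 'effort': array([-1.63000880e-02, -4.22412014e+01, -4.72486317e+00, -1.53668278e+01,
        1.25587155e-02, -5.43972474e-04,  1.76776761e-03]), 'tool_pos': array([ 0.49568972, -0.01894054,  0.20543342]), 'eef_rot': array([1.79995009e+02, 2.47963017e-02, 1.36749142e+02]), 'wrist_force': array([ 0.07299668, -1.4102005 , -1.11501487]), 'ft_torque': array([-0.09906398, -0.00410308,  0.05633897]), 'opening': 0.08462780971847997}
ring 9306 495.5911560058594 -19.169960021972656 57.96067810058594 0.10514685536138267 [ 0.49245417 -0.01619388]
```

View pics/wr1.png

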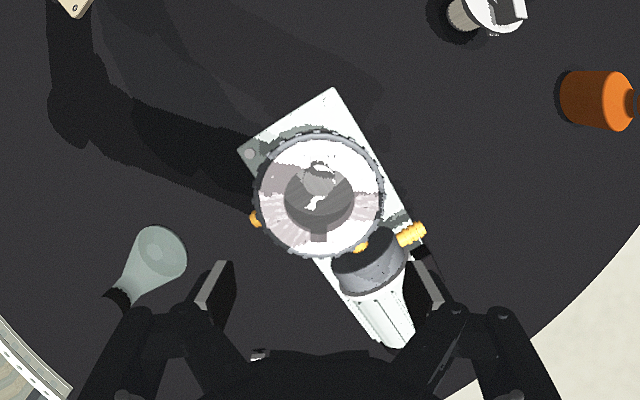

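The wrist view shows the ring centred near (319,197), with one slot at (319,236) and the other near (319,160). I'll rectify the ring's top plane.

```bash
cat >> h.py <<'E'
def rect(d,cx,cy,z,half=.065,px=4,fish=True):
    n=int(half*2000*px/2)*1
    g=np.linspace(-half,half,int(half*2000*px)//1)
    g=np.linspace(-half,half,520)
    X,Y=np.meshgrid(cx+g,cy-g)  # cols +x, rows -y
    P=np.stack([X,Y,np.full_like(X,z)],-1);c=P@d['extrinsics'][:3,:3].T+d['extrinsics'][:3,3];K=d['camera_matrix']
    r=np.hypot(c[...,0],c[...,1]);t=np.arctan2(r,c[...,2]);s=t/np.maximum(r,1e-9)
    u=K[0,0]*c[...,0]*s+K[0,2];v=K[1,1]*c[...,1]*s+K[1,2]
    return u.astype(np.float32),v.astype(np.float32),X,Y
E
cat > ring.py <<'E'
import sys
from h import *
tag=sys.argv[1];d=load(tag);cx,cy=.4955,-.019
u,v,X,Y=rect(d,cx,cy,.105)
P=cloud(d,True)
im=cv2.remap(d['image'],u,v,1);zz=cv2.remap(P[...,2].astype(np.float32),u,v,0)
top=((zz>.1035)&(zz<.108))
dep=np.clip((zz-.09)/.02*255,0,255);dep=np.nan_to_num(dep).astype(np.uint8)
cv2.imwrite(f'pics/{tag}_r.png',np.hstack([im[:,:,::-1],cv2.cvtColor(dep,8)])[:, :].copy() if 0 else cv2.resize(np.hstack([im[:,:,::-1],cv2.cvtColor(dep,cv2.COLOR_GRAY2BGR)]),(800,400)))
# outer circle
c=max(cv2.findContours(top.astype(np.uint8),0,1)[0],key=cv2.contourArea)[:,0]
pts=np.stack([X[c[:,1],c[:,0]],Y[c[:,1],c[:,0]]],1)
def cfit(p):
    for _ in range(5):
        A=np.c_[2*p,np.ones(len(p))];b=(p**2).sum(1);s=np.linalg.lstsq(A,b,rcond=None)[0];r=np.sqrt(s[2]+s[0]**2+s[1]**2)
        e=np.hypot(*(p-s[:2]).T)-r;k=np.abs(e)<max(.0008,1.5*np.std(e));p=p[k]
    return s[:2],r,len(p)
print('outer',cfit(pts))
hole=(~top)&(np.hypot(X-cx,Y-cy)<.045)
hole=hole.astype(np.uint8);hc=max(cv2.findContours(hole,0,1)[0],key=cv2.contourArea)[:,0]
hp=np.stack([X[hc[:,1],hc[:,0]],Y[hc[:,1],hc[:,0]]],1)
ce,r,n=cfit(hp);print('bore',ce,r,n)
far=(hole>0)&(np.hypot(X-ce[0],Y-ce[1])>.0325)
n,l,st,cen=cv2.connectedComponentsWithStats(far.astype(np.uint8))
for i in range(1,n):
    if st[i,4]>20:
        m=l==i;q=np.array([X[m].mean(),Y[m].mean()]);print('slot',st[i,4],q,np.degrees(np.arctan2(*(q-ce)[::-1])),np.hypot(*(q-ce)))
E
python3 ring.py wr1
```

```text
outer (array([ 0.49545959, -0.02020307]), np.float64(0.05091273245560015), 1525)
bore [ 0.49523509 -0.01871037] 0.029220022599060664 571
slot 1366 [0.46988907 0.00541041] 136.41886082986613 0.03498904013413061
slot 23 [ 0.46030732 -0.001842  ] 154.2217799140097 0.03878776747851212
slot 27 [ 0.53584147 -0.02329066] -6.435605043369973 0.04086388247080165
slot 1353 [ 0.52087687 -0.04271458] -43.11079097206011 0.035124106722307
slot 41 [ 0.4917275  -0.05294638] -95.84972829143373 0.03441522140028904
slot 28 [ 0.51428613 -0.05306551] -60.99021524600706 0.03928380833377294
```

View pics/wr1_r.png

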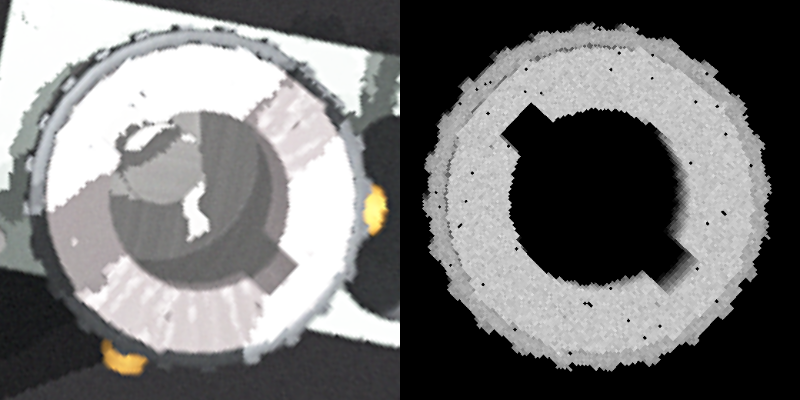

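The slots lie at 136.7° (0.55 rad clockwise of the pump's x), and the bore is at (0.4953, -0.0187). Next I view the cartridge from the same relative place.

>>> {"api": "play_rows", "payload": {"commands": [{"jaw":8.5,"offset":[4,3.4,0],"twist":-3},{"jaw":8.5,"offset":[8,6.9,0],"twist":-6},{"jaw":8.5,"offset":[12,10.3,0],"twist":-8.5},{"jaw":8.5,"offset":[16,13.8,0],"twist":-8.5},{"jaw":8.5,"offset":[19.4,16.7,0],"twist":-8.5},{"jaw":8.5,"offset":[19.4,16.7,0],"twist":-8.5},{"jaw":8.5,"offset":[19.4,16.7,0],"twist":-8.5},{"jaw":8.5,"offset":[19.4,16.7,0],"twist":-8.5},{"jaw":8.5,"offset":[19.4,16.7,0],"twist":-8.5}]}}

```text
time: 3.45
tool_pos: [0.4685, 0.2353, 0.2053]
eef_rot: [-180.0, 0.0, 145.2]
wrist_force: [-0.7, -0.4, 0.3]
opening: 0.0851
```

```bash
cat > cart.py <<'E'
import sys
from h import *
tag=sys.argv[1];d=load(tag);cx,cy=.4675,.2365
P=cloud(d,True);out=[]
for z,nm,lo,hi in [(.083,'flange',.077,.088),(.119,'wing',.112,.125)]:
    u,v,X,Y=rect(d,cx,cy,z)
    zz=cv2.remap(P[...,2].astype(np.float32),u,v,0);im=cv2.remap(d['image'],u,v,1)
    m=((zz>lo)&(zz<hi)&(np.hypot(X-cx,Y-cy)<.05)).astype(np.uint8);print(nm,m.sum(),'z',np.median(zz[m>0]))
    c=max(cv2.findContours(m,0,1)[0],key=cv2.contourArea)[:,0]
    p=np.stack([X[c[:,1],c[:,0]],Y[c[:,1],c[:,0]]],1)
    if nm=='wing':
        print(cv2.minAreaRect((p*1000).astype(np.float32)));A=np.stack([X[m>0],Y[m>0]],1);V=np.linalg.svd(A-A.mean(0),full_matrices=False)[2];print(A.mean(0),np.degrees(np.arctan2(V[0,1],V[0,0])))
    else: print(cv2.minEnclosingCircle((p*1000).astype(np.float32)))
    out+=[im[:,:,::-1]]
cv2.imwrite(f'pics/{tag}_r.png',cv2.resize(np.hstack(out),(800,400)))
E
python3 - <<'E'
from h import *
d=grab('wrist','wr2');s=ctrl.observe();print(s['tool_pos'],s['eef_rot'],s['joints'],s['wrist_force'])
E
python3 cart.py wr2
```

```text
[0.46842289 0.23552368 0.20534851] [-1.79987307e+02  1.83389364e-02  1.45256351e+02] [ -7.53756331  30.68955369 -32.92193627 108.00162906  22.05838878
  47.69607735   3.35290291] [ 0.47498061 -0.71681278 -0.04494526]
flange 46341 z 0.08350237
((467.8752136230469, 236.91835021972656), 36.96479415893555)
wing 12581 z 0.119335935
((466.9631652832031, 237.32379150390625), (14.436691284179688, 57.24782943725586), 55.82301712036133)
[0.46730989 0.23733517] -34.322647441016386
```

View pics/wr2_r.png

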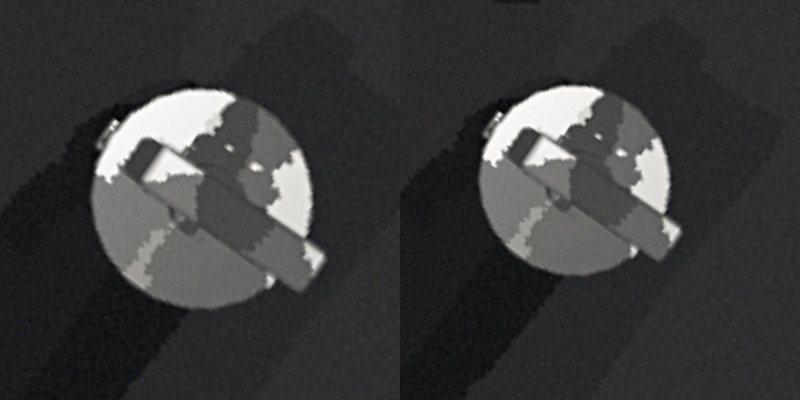

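View pics/wr2.png

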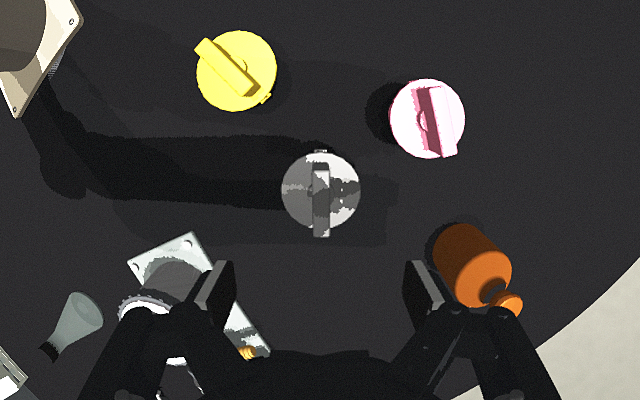

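The wing's middle is at (0.4673, 0.2371), its axis at 145.7°, and its top at 119 mm, which matches the text. I'll descend, grip and lift a little.

>>> {"api": "play_rows", "payload": {"commands": [{"jaw":7,"offset":[0.17,0.07,3],"twist":-0.4},{"jaw":7,"offset":[0.17,0.07,6],"twist":-0.4},{"jaw":7,"offset":[0.17,0.07,9],"twist":-0.4},{"jaw":7,"offset":[0.17,0.07,11],"twist":-0.4},{"jaw":7,"offset":[0.17,0.07,11.5],"twist":-0.4},{"jaw":7,"offset":[0.17,0.07,11.5],"twist":-0.4},{"jaw":7,"offset":[0.17,0.07,11.5],"twist":-0.4}]}}

```text
time: 4.38
tool_pos: [0.4677, 0.2384, 0.0912]
eef_rot: [179.9, 0.0, 145.7]
wrist_force: [-0.5, 0.4, 0.7]
opening: 0.07
```

```bash
python3 - <<'E'
from h import *
d=grab('wrist','wr3');s=ctrl.observe();print(s['tool_pos'],s['eef_rot'],s['wrist_force'])
E
```

```text
[0.46762236 0.23842598 0.09120745] [1.79912774e+02 4.56861812e-02 1.45750291e+02] [-0.51249752  0.00972958 -0.250843  ]
```

View pics/wr3.png

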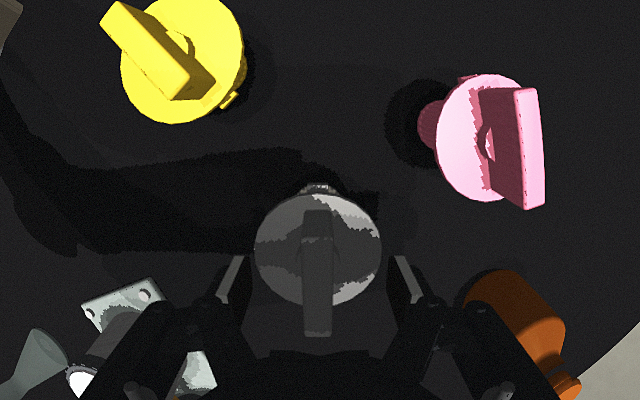

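The fingers (columns 235 and 400) straddle the wing (column 318) evenly, clear of the look-alikes. I'll close.

>>> {"api": "play_rows", "payload": {"commands": [{"jaw":3,"offset":[-0.04,-0.04,0],"twist":0},{"jaw":1.8,"offset":[-0.04,-0.04,0],"twist":0},{"jaw":1,"offset":[-0.04,-0.04,0],"twist":0},{"jaw":0.8,"offset":[-0.04,-0.04,0],"twist":0},{"jaw":0.8,"offset":[-0.04,-0.04,0],"twist":0},{"jaw":0.8,"offset":[-0.04,-0.04,0],"twist":0},{"jaw":0.8,"offset":[-0.04,-0.04,0],"twist":0}]}}

```text
time: 5.3
tool_pos: [0.4674, 0.2378, 0.0906]
eef_rot: [180.0, 0.0, 145.8]
wrist_force: [-0.0, 0.5, 4.4]
opening: 0.013
```

>>> {"api": "play_rows", "payload": {"commands": [{"jaw":0.8,"offset":[0,0,-1],"twist":0},{"jaw":0.8,"offset":[0,0,-3],"twist":0},{"jaw":0.8,"offset":[0,0,-7],"twist":0},{"jaw":0.8,"offset":[0,0,-11],"twist":0},{"jaw":0.8,"offset":[0,0,-15],"twist":0},{"jaw":0.8,"offset":[0,0,-17],"twist":0},{"jaw":0.8,"offset":[0,0,-17],"twist":0},{"jaw":0.8,"offset":[0,0,-17],"twist":0}]}}

```text
time: 6.3
tool_pos: [0.4663, 0.2367, 0.2592]
eef_rot: [-179.9, -0.1, 145.8]
wrist_force: [-0.4, -0.1, -1.9]
opening: 0.0127
```

```bash
python3 - <<'E'
from h import *
d=grab('wrist','wr4');s=ctrl.observe();print(s)
d=grab('scene','sc4')
cv2.imwrite('pics/sc4c.png',cv2.resize(d['image'][130:290,350:510],(600,600))[:,:,::-1])
E
```

```text
{'time': 6.35, 'joints': array([ -5.58795533,  27.04559451, -35.61518299, 104.3067352 ,
        18.87386013,  54.83035273,   6.4545137 ]), 'joint_velocities': array([-0.20952479,  0.30748059, -0.00286184, -0.17176142, -0.11448097,
        0.1106556 ,  0.12304501]), 'effort': array([ 1.65169436e-02, -4.44350839e+01, -5.77729896e+00, -1.86186969e+01,
        4.77631358e-03, -1.56358641e-03, -5.68151754e-04]), 'tool_pos': array([0.46626357, 0.23679783, 0.25899834]), 'eef_rot': array([-1.79847489e+02, -7.05874638e-02,  1.45765723e+02]), 'wrist_force': array([-0.03213982, -0.62038161, -2.43235816]), 'ft_torque': array([-0.01333519, -0.01397529, -0.01537624]), 'opening': 0.013001335538937966}
```

View pics/wr4.png

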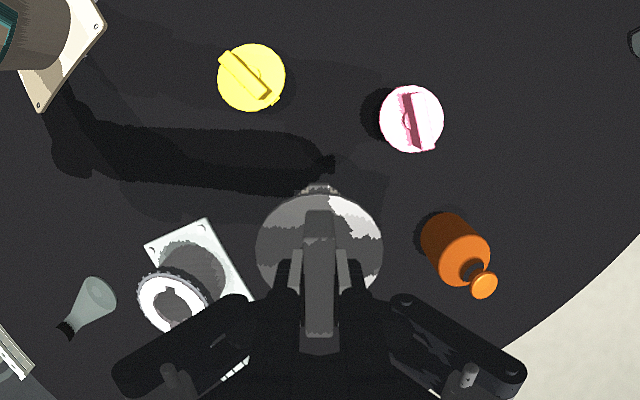

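View pics/sc4c.png

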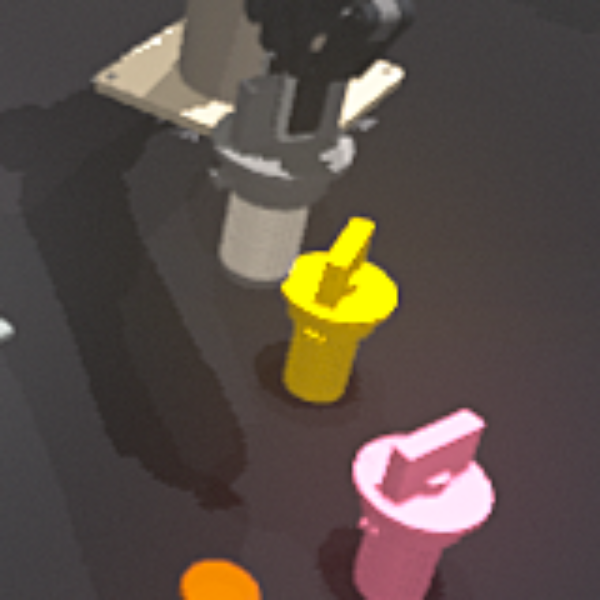

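```bash
cat > held.py <<'E'
import sys
from h import *
from scipy.spatial.transform import Rotation as Ro
d=load('wr4');t=np.array([.4663,.2368,.2590]);R=Ro.from_euler('xyz',[180,0,145.77],degrees=True).as_matrix()
P=cloud(d,True);Q=(P-t)@R  # tool coords
v,u=np.mgrid[:400,:640]
m=(np.abs(Q[...,2]-.007)<.006)&(np.hypot(Q[...,0],Q[...,1])<.05)
F=Q[m];print(len(F),np.median(F[:,2]),F.min(0),F.max(0))
# outer edge points: per angle bin max radius, only the camera-far visible side
c=np.zeros(2)
a=np.degrees(np.arctan2(F[:,1],F[:,0]));E=[]
for k in range(-180,180,6):
    s=(a>=k)&(a<k+6)
    if s.sum()>5: 
        i=np.argmax(np.hypot(*F[s][:,:2].T));E.append(F[s][i,:2])
E=np.array(E);r=np.hypot(*E.T);print(np.round(np.c_[np.degrees(np.arctan2(E[:,1],E[:,0])),r*1000],1).tolist())
W=Q[(np.abs(Q[...,2]+.0285)<.004)&(np.abs(Q[...,0])<.045)&(np.abs(Q[...,1])<.006)];print('wing',len(W),W.min(0),W.max(0),np.median(W[:,2]))
# tilt of flange
A=np.c_[F[:,:2],np.ones(len(F))];print('plane',np.linalg.lstsq(A,F[:,2],rcond=None)[0])
E
python3 held.py
```

```text
6179 0.006880939081846336 [-0.02269549 -0.03565589  0.00102596] [0.03510769 0.03562939 0.01251511]
[[-128.5, 36.2], [-124.4, 36.3], [-114.8, 36.6], [-113.2, 36.6], [-106.9, 36.1], [-101.3, 36.0], [-95.9, 35.7], [-87.7, 35.7], [-82.7, 35.9], [-77.0, 35.5], [-68.0, 35.7], [-63.1, 35.2], [-57.6, 35.3], [-53.6, 35.3], [-46.1, 35.3], [-37.6, 35.2], [-32.4, 35.1], [-24.6, 35.0], [-20.1, 35.0], [-16.5, 34.8], [-8.9, 34.6], [-1.1, 35.1], [0.6, 34.9], [11.0, 34.6], [14.0, 34.7], [21.4, 34.7], [25.5, 34.7], [33.0, 35.0], [38.5, 34.7], [47.5, 34.8], [53.9, 35.0], [57.1, 34.9], [63.6, 34.8], [67.9, 35.3], [77.0, 35.1], [82.3, 35.4], [88.2, 35.4], [90.0, 35.6], [100.9, 35.6], [107.0, 35.6], [110.0, 35.7], [118.0, 35.7], [125.2, 36.3], [126.6, 36.3]]
wing 2802 [-0.02909544 -0.00599611 -0.0308732 ] [ 0.02736753  0.0059968  -0.02450541] -0.0290549987294417
plane [0.00732766 0.00192915 0.0068411 ]
```

The cartridge is held: its centre is about 1 mm off the TCP in tool x, and the TCP is 90 mm above its foot. I'll carry it over the bowl.

>>> {"api": "play_rows", "payload": {"commands": [{"jaw":0.8,"offset":[-2,-2.4,-0.5],"twist":1},{"jaw":0.8,"offset":[-5,-5.8,-1],"twist":3},{"jaw":0.8,"offset":[-8,-9.4,-1],"twist":5},{"jaw":0.8,"offset":[-11,-12.8,-1],"twist":7},{"jaw":0.8,"offset":[-14,-16.3,0],"twist":9},{"jaw":0.8,"offset":[-16.7,-19.5,1],"twist":9.1},{"jaw":0.8,"offset":[-16.7,-19.5,3],"twist":9.1},{"jaw":0.8,"offset":[-16.7,-19.5,4.4],"twist":9.1},{"jaw":0.8,"offset":[-16.7,-19.5,4.4],"twist":9.1},{"jaw":0.8,"offset":[-16.7,-19.5,4.4],"twist":9.1},{"jaw":0.8,"offset":[-16.7,-19.5,4.4],"twist":9.1}]}}

```text
time: 7.78
tool_pos: [0.496, -0.0171, 0.2169]
eef_rot: [179.9, 0.1, 136.7]
wrist_force: [-0.0, 0.3, -1.0]
opening: 0.0135
```

```bash
python3 - <<'E'
from h import *
d=grab('wrist','wr5');s=ctrl.observe();print(s['time'],s['tool_pos'],s['eef_rot'],s['wrist_force'],s['joints'])
e=grab('scene','sc5');cv2.imwrite('pics/sc5c.png',np.vstack([cv2.resize(e['image'][120:220,250:390],(560,400))])[:,:,::-1])
E
```

```text
7.825 [ 0.49593391 -0.01718466  0.21693404] [1.79952534e+02 5.81067540e-02 1.36703715e+02] [-0.44483207 -0.3675558  -2.49909018] [ 20.2958157   27.04442636 -30.68097081 111.45798718  18.73216414
  46.32156899  25.98309045]
```

View pics/wr5.png

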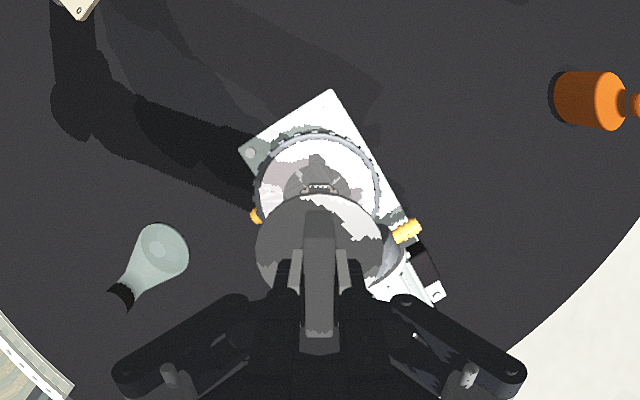

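View pics/sc5c.png

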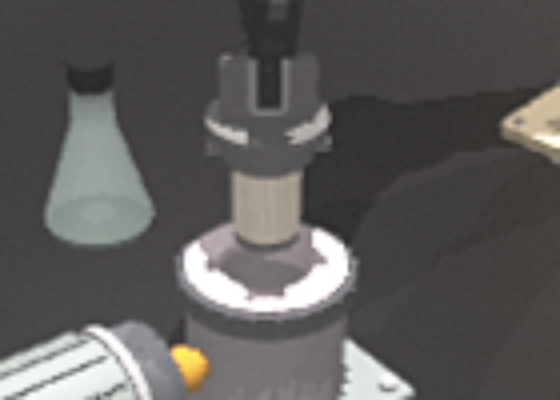

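The cartridge hangs upright over the mouth. In the wrist view its near lug is at (320,187), in line with the slot. I'll correct by 1.2 mm and lower the element into the bore.

>>> {"api": "play_rows", "payload": {"commands": [{"jaw":0.8,"offset":[0.04,-0.12,0],"twist":0},{"jaw":0.8,"offset":[0.04,-0.12,1.5],"twist":0},{"jaw":0.8,"offset":[0.04,-0.12,3],"twist":0},{"jaw":0.8,"offset":[0.04,-0.12,4.5],"twist":0},{"jaw":0.8,"offset":[0.04,-0.12,6],"twist":0},{"jaw":0.8,"offset":[0.04,-0.12,7],"twist":0},{"jaw":0.8,"offset":[0.04,-0.12,7.4],"twist":0},{"jaw":0.8,"offset":[0.04,-0.12,7.4],"twist":0},{"jaw":0.8,"offset":[0.04,-0.12,7.4],"twist":0}]}}

```text
time: 9.0
tool_pos: [0.4948, -0.0181, 0.1427]
eef_rot: [180.0, 0.0, 136.7]
wrist_force: [-0.6, -0.0, -1.8]
opening: 0.0131
```

```bash
python3 - <<'E'
from h import *
d=grab('wrist','wr6');s=ctrl.observe();print(s['time'],s['tool_pos'],s['eef_rot'],s['wrist_force'],s['ft_torque'])
e=grab('scene','sc6');cv2.imwrite('pics/c6.png',np.hstack([cv2.resize(e['image'][150:220,280:350],(400,400),interpolation=2),cv2.resize(d['image'][120:260,250:390],(400,400),interpolation=2)])[:,:,::-1])
E
```

```text
9.05 [ 0.4947857  -0.01814209  0.14277556] [1.79957546e+02 4.53099297e-02 1.36659718e+02] [-0.61860985 -0.68968069 -2.27403812] [ 0.01825081 -0.00467668 -0.0054257 ]
```

View pics/c6.png

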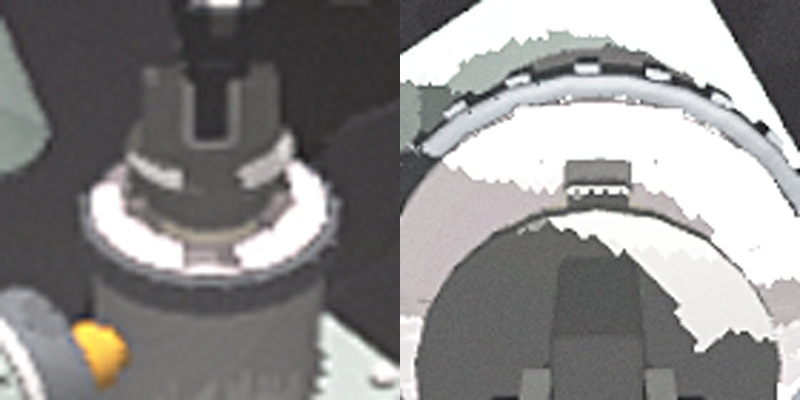

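The lug sits right over its slot: in the wrist crop the lug and slot are both at column ~598. I'll lower slowly, feeling the force.

>>> {"api": "play_rows", "payload": {"commands": [{"jaw":0.8,"offset":[0,0,0.2],"twist":0},{"jaw":0.8,"offset":[0,0,0.4],"twist":0},{"jaw":0.8,"offset":[0,0,0.6],"twist":0},{"jaw":0.8,"offset":[0,0,0.75],"twist":0},{"jaw":0.8,"offset":[0,0,0.75],"twist":0}]}}

```text
time: 9.72
tool_pos: [0.4943, -0.0182, 0.1347]
eef_rot: [-180.0, -0.0, 136.7]
wrist_force: [0.1, 0.0, -2.5]
opening: 0.0129
```

>>> {"api": "play_rows", "payload": {"commands": [{"jaw":0.8,"offset":[0,0,0.1],"twist":0},{"jaw":0.8,"offset":[0,0,0.2],"twist":0},{"jaw":0.8,"offset":[0,0,0.2],"twist":0},{"jaw":0.8,"offset":[0,0,0.2],"twist":0}]}}

```text
time: 10.22
tool_pos: [0.4944, -0.0182, 0.1328]
eef_rot: [180.0, 0.0, 136.7]
wrist_force: [-0.1, 0.1, -2.9]
opening: 0.0126
```

There is no contact force and the TCP is already below the "lugs on the ring" height of 0.134. I'll continue.

>>> {"api": "play_rows", "payload": {"commands": [{"jaw":0.8,"offset":[0,0,0.1],"twist":0},{"jaw":0.8,"offset":[0,0,0.2],"twist":0},{"jaw":0.8,"offset":[0,0,0.2],"twist":0},{"jaw":0.8,"offset":[0,0,0.2],"twist":0}]}}

```text
time: 10.72
tool_pos: [0.4944, -0.0181, 0.1308]
eef_rot: [180.0, -0.0, 136.7]
wrist_force: [0.8, -0.1, -2.1]
opening: 0.0126
```

>>> {"api": "play_rows", "payload": {"commands": [{"jaw":0.8,"offset":[0,0,0.1],"twist":0},{"jaw":0.8,"offset":[0,0,0.2],"twist":0},{"jaw":0.8,"offset":[0,0,0.2],"twist":0},{"jaw":0.8,"offset":[0,0,0.2],"twist":0}]}}

```text
time: 11.22
tool_pos: [0.4945, -0.0182, 0.129]
eef_rot: [180.0, 0.0, 136.7]
wrist_force: [-1.4, -0.6, 3.2]
opening: 0.0135
```

```bash
python3 - <<'E'
from h import *
d=grab('wrist','wr7');s=ctrl.observe();print(s['time'],s['tool_pos'],s['eef_rot'],s['wrist_force'],s['ft_torque'])
e=grab('scene','sc7');cv2.imwrite('pics/c7.png',np.hstack([cv2.resize(e['image'][150:220,280:350],(400,400),interpolation=2),cv2.resize(d['image'][120:260,250:390],(400,400),interpolation=2)])[:,:,::-1])
E
```

```text
11.275 [ 0.49452914 -0.01815631  0.12897329] [1.79985391e+02 1.69908637e-02 1.36664881e+02] [-0.45515327 -1.04798407  4.60051375] [0.00022022 0.13682694 0.00275068]
```

View pics/c7.png

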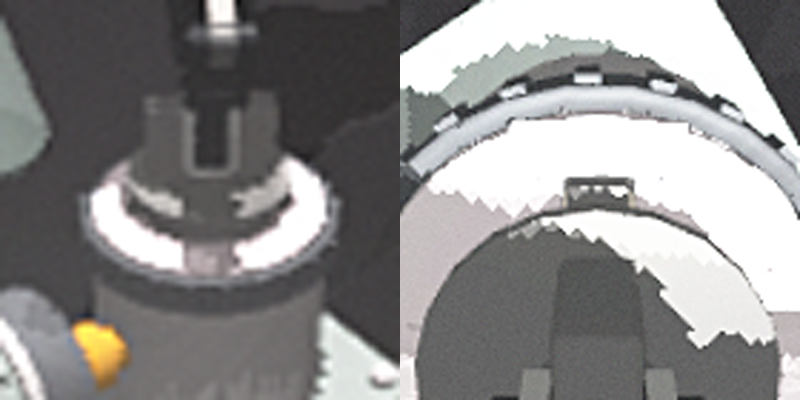

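The lugs are in the slots and the foot is on the spring (about 6 N net at TCP 0.129). I'll push down 5 mm first and check the spring rate.

>>> {"api": "play_rows", "payload": {"commands": [{"jaw":0.8,"offset":[0,0,0.15],"twist":0},{"jaw":0.8,"offset":[0,0,0.3],"twist":0},{"jaw":0.8,"offset":[0,0,0.45],"twist":0},{"jaw":0.8,"offset":[0,0,0.5],"twist":0},{"jaw":0.8,"offset":[0,0,0.5],"twist":0}]}}

```text
time: 11.95
tool_pos: [0.4945, -0.0182, 0.1239]
eef_rot: [180.0, 0.0, 136.7]
wrist_force: [-1.3, -1.4, 6.5]
opening: 0.0127
```

>>> {"api": "play_rows", "payload": {"commands": [{"jaw":0.8,"offset":[0,0,0.15],"twist":0},{"jaw":0.8,"offset":[0,0,0.3],"twist":0},{"jaw":0.8,"offset":[0,0,0.45],"twist":0},{"jaw":0.8,"offset":[0,0,0.45],"twist":0},{"jaw":0.8,"offset":[0,0,0.45],"twist":0}]}}

```text
time: 12.58
tool_pos: [0.4946, -0.0181, 0.1197]
eef_rot: [180.0, 0.0, 136.7]
wrist_force: [-1.9, 0.0, 8.5]
opening: 0.0129
```

```bash
python3 - <<'E'
from h import *
d=grab('wrist','wr8');s=ctrl.observe();print(s['time'],s['tool_pos'],s['eef_rot'],s['wrist_force'],s['ft_torque'],s['joints'])
e=load('sc7');cv2.imwrite('pics/c8.png',np.hstack([cv2.resize(e['image'][150:220,280:350],(400,400),interpolation=2),cv2.resize(d['image'][120:260,250:390],(400,400),interpolation=2)])[:,:,::-1])
# cartridge z in tool frame
from scipy.spatial.transform import Rotation as Ro
t=s['tool_pos'];R=Ro.from_euler('xyz',[180,0,s['eef_rot'][2]],degrees=True).as_matrix()
Q=(cloud(d,True)-t)@R
F=Q[(np.abs(Q[...,2]-.007)<.006)&(np.hypot(Q[...,0],Q[...,1])<.034)];print('flange z',np.median(F[:,2]),len(F))
W=Q[(np.abs(Q[...,2]+.0285)<.006)&(np.abs(Q[...,0])<.026)&(np.abs(Q[...,1])<.006)];print('wingtop',np.median(W[:,2]))
E
```

```text
12.625 [ 0.49462914 -0.01813451  0.11973179] [1.79984277e+02 3.54542012e-02 1.36666272e+02] [-0.8281834   0.14920692  9.70488878] [-0.03898824  0.43286724 -0.00512202] [ 15.65596826  35.15909996 -24.73090739 116.95314024  26.15522882
  33.17101571  19.35047522]
flange z 0.007030009746911567 5395
wingtop -0.02889416197248615
```

View pics/c8.png

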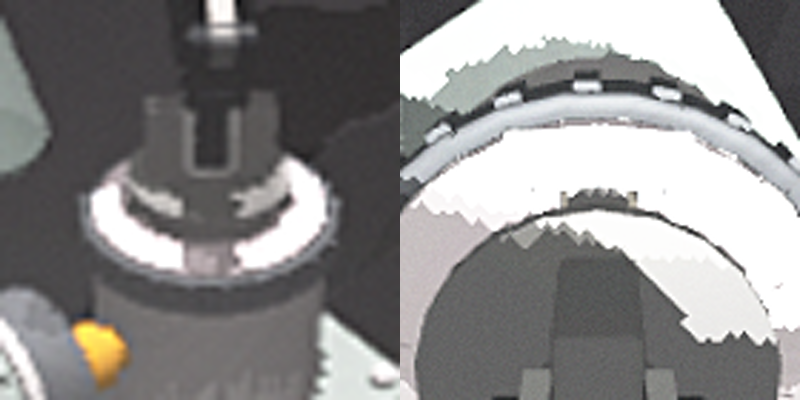

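At 10.5 mm of travel the force is about 12 N net and the lugs are below the lip (middle ≈15.8 mm below the ring's top). I'll twist clockwise gently, keeping the cartridge's axis in place.

>>> {"api": "play_rows", "payload": {"commands": [{"jaw":0.8,"offset":[0,0,0],"twist":3},{"jaw":0.8,"offset":[-0.01,0.01,0],"twist":7},{"jaw":0.8,"offset":[-0.01,0.02,0],"twist":11},{"jaw":0.8,"offset":[-0.02,0.02,0],"twist":15},{"jaw":0.8,"offset":[-0.02,0.03,0],"twist":19},{"jaw":0.8,"offset":[-0.02,0.03,0],"twist":19}]}}

```text
time: 13.38
tool_pos: [0.4953, -0.0181, 0.1199]
eef_rot: [179.9, 0.1, 117.6]
wrist_force: [-0.3, 0.2, 9.2]
opening: 0.0129
```

```bash
python3 - <<'E'
from h import *
s=ctrl.observe();print(s['time'],s['tool_pos'],s['eef_rot'],s['wrist_force'],s['ft_torque'],s['joints'])
E
```

```text
13.375 [ 0.49534764 -0.01811437  0.11985459] [1.79941117e+02 5.81609559e-02 1.17633039e+02] [-0.32446718  0.17220987  9.22634705] [-0.14051624  0.28540254 -0.02183531] [ 12.04090602  34.41671459 -19.33275553 116.98117189  20.87564118
  31.77149898   5.58290247]
```

>>> {"api": "play_rows", "payload": {"commands": [{"jaw":0.8,"offset":[0,0.01,0],"twist":5},{"jaw":0.8,"offset":[-0.01,0.02,0],"twist":10},{"jaw":0.8,"offset":[-0.01,0.02,0],"twist":15},{"jaw":0.8,"offset":[-0.02,0.03,0],"twist":20},{"jaw":0.8,"offset":[-0.02,0.04,0],"twist":25},{"jaw":0.8,"offset":[-0.03,0.05,0],"twist":30},{"jaw":0.8,"offset":[-0.03,0.05,0],"twist":35},{"jaw":0.8,"offset":[-0.04,0.06,0],"twist":40},{"jaw":0.8,"offset":[-0.05,0.06,0],"twist":45},{"jaw":0.8,"offset":[-0.06,0.07,0],"twist":50},{"jaw":0.8,"offset":[-0.07,0.07,0],"twist":55},{"jaw":0.8,"offset":[-0.07,0.07,0],"twist":55}]}}

```text
time: 14.88
tool_pos: [0.4951, -0.0182, 0.1196]
eef_rot: [-180.0, 0.0, 62.6]
wrist_force: [-2.5, 0.5, 9.7]
opening: 0.0131
```

```bash
python3 - <<'E'
from h import *
s=ctrl.observe();print(s['time'],s['tool_pos'],s['eef_rot'],s['wrist_force'],s['ft_torque'],s['joints'])
E
```

```text
14.875 [ 0.4951424  -0.0182403   0.11959482] [-1.79960656e+02  3.40805572e-02  6.26270301e+01] [-2.54136686  0.45487375  9.66589717] [ 0.14681076  0.62315443 -0.04535319] [  1.48855763  33.44197184  -3.83335349 117.20333545   4.30802261
  29.53414163 -32.83643988]
```

>>> {"api": "play_rows", "payload": {"commands": [{"jaw":0.8,"offset":[0,0,0],"twist":2},{"jaw":0.8,"offset":[0,0,0],"twist":4},{"jaw":0.8,"offset":[0,0,0],"twist":6},{"jaw":0.8,"offset":[0,0,0],"twist":6}]}}

```text
time: 15.38
tool_pos: [0.495, -0.0181, 0.1196]
eef_rot: [-179.9, 0.0, 56.7]
wrist_force: [-3.2, 0.8, 8.4]
opening: 0.013
```

```bash
python3 - <<'E'
from h import *
s=ctrl.observe();print(s['time'],s['tool_pos'],s['eef_rot'],s['wrist_force'],s['ft_torque'])
E
```

```text
15.375 [ 0.49497302 -0.01809344  0.11955822] [-1.79940934e+02  3.74450984e-02  5.66809471e+01] [-3.17289631  0.7597552   8.44711913] [ 0.17469942  0.66380424 -0.01052391]
```

>>> {"api": "play_rows", "payload": {"commands": [{"jaw":0.8,"offset":[0,0,0],"twist":1},{"jaw":0.8,"offset":[0,0,0],"twist":2},{"jaw":0.8,"offset":[0,0,0],"twist":2}]}}

```text
time: 15.75
tool_pos: [0.4948, -0.0179, 0.1195]
eef_rot: [-179.9, 0.0, 54.8]
wrist_force: [-2.9, 1.1, 9.0]
opening: 0.0127
```

```bash
python3 - <<'E'
from h import *
s=ctrl.observe();print(s['time'],s['tool_pos'],s['eef_rot'],s['wrist_force'],s['ft_torque'])
E
```

```text
15.75 [ 0.49484215 -0.01786783  0.11954433] [-1.79927566e+02  4.04992536e-02  5.47522344e+01] [-2.8554307   1.09568443  9.04559491] [0.23399687 0.67108436 0.19415071]
```

>>> {"api": "play_rows", "payload": {"commands": [{"jaw":0.8,"offset":[0,0,0],"twist":1},{"jaw":0.8,"offset":[0,0,0],"twist":1.5},{"jaw":0.8,"offset":[0,0,0],"twist":1.5}]}}

```text
time: 16.12
tool_pos: [0.4943, -0.0174, 0.1195]
eef_rot: [-179.9, 0.1, 53.3]
wrist_force: [-4.8, 3.2, 10.7]
opening: 0.0131
```

```bash
python3 - <<'E'
from h import *
s=ctrl.observe();print(s['time'],s['tool_pos'],s['eef_rot'],s['wrist_force'],s['ft_torque'])
E
```

```text
16.125 [ 0.49434499 -0.01735907  0.11953429] [-1.79870238e+02  5.29817291e-02  5.33021905e+01] [-4.75324654  3.23838616 10.74218837] [0.46472203 0.82778457 0.37206856]
```

The stop is reached at 83.4° (moment about z rising to 0.37 N m). I'll ease off 1° and let it rise gently with the spring.

>>> {"api": "play_rows", "payload": {"commands": [{"jaw":0.8,"offset":[0,0,0],"twist":-1},{"jaw":0.8,"offset":[0,0,-0.1],"twist":-1},{"jaw":0.8,"offset":[0,0,-0.2],"twist":-1},{"jaw":0.8,"offset":[0,0,-0.3],"twist":-1},{"jaw":0.8,"offset":[0,0,-0.4],"twist":-1},{"jaw":0.8,"offset":[0,0,-0.4],"twist":-1}]}}

```text
time: 16.88
tool_pos: [0.4946, -0.0176, 0.1232]
eef_rot: [-179.9, 0.0, 54.2]
wrist_force: [-2.2, 1.0, 7.0]
opening: 0.0132
```

```bash
python3 - <<'E'
from h import *
s=ctrl.observe();print(s['time'],s['tool_pos'],s['eef_rot'],s['wrist_force'],s['ft_torque'])
E
```

```text
16.875 [ 0.49456397 -0.01757826  0.12322195] [-1.79876398e+02  4.03938480e-02  5.42211067e+01] [-2.18202705  1.03975641  7.00767205] [0.49208804 0.70296133 0.0417941 ]
```

>>> {"api": "play_rows", "payload": {"commands": [{"jaw":0.8,"offset":[0,0,-0.05],"twist":0},{"jaw":0.8,"offset":[0,0,-0.1],"twist":0},{"jaw":0.8,"offset":[0,0,-0.1],"twist":0}]}}

```text
time: 17.25
tool_pos: [0.4946, -0.0176, 0.1241]
eef_rot: [-179.9, 0.0, 54.2]
wrist_force: [-2.7, 1.5, 5.0]
opening: 0.013
```

```bash
python3 - <<'E'
from h import *
s=ctrl.observe();print(s['time'],s['tool_pos'],s['eef_rot'],s['wrist_force'],s['ft_torque'])
E
```

```text
17.25 [ 0.49457518 -0.01758916  0.1241293 ] [-1.79875926e+02  4.18101517e-02  5.42203133e+01] [-2.73969533  1.46483472  5.0247299 ] [0.49404017 0.6809113  0.04178871]
```

>>> {"api": "play_rows", "payload": {"commands": [{"jaw":0.8,"offset":[0,0,-0.05],"twist":0},{"jaw":0.8,"offset":[0,0,-0.1],"twist":0},{"jaw":0.8,"offset":[0,0,-0.1],"twist":0}]}}

```text
time: 17.62
tool_pos: [0.4946, -0.0177, 0.125]
eef_rot: [-179.9, 0.0, 54.2]
wrist_force: [-4.0, 2.8, 4.0]
opening: 0.0132
```

```bash
python3 - <<'E'
from h import *
s=ctrl.observe();print(s['time'],s['tool_pos'],s['eef_rot'],s['wrist_force'],s['ft_torque'])
d=grab('wrist','wr9')
from scipy.spatial.transform import Rotation as Ro
t=s['tool_pos'];R=Ro.from_euler('xyz',[180,0,s['eef_rot'][2]],degrees=True).as_matrix()
Q=(cloud(d,True)-t)@R
F=Q[(np.abs(Q[...,2]-.007)<.006)&(np.hypot(Q[...,0],Q[...,1])<.034)];print('flange z',np.median(F[:,2]),len(F))
W=Q[(np.abs(Q[...,2]+.0285)<.006)&(np.abs(Q[...,0])<.026)&(np.abs(Q[...,1])<.006)];print('wingtop',np.median(W[:,2]))
E
```

```text
17.625 [ 0.49463795 -0.01769551  0.12504272] [-1.79878809e+02  4.08031841e-02  5.42028548e+01] [-4.03656489  2.82065074  3.96468152] [1.03696171 1.04744172 0.06924585]
flange z 0.006979464860396561 4961
wingtop -0.02899377101144938
```

View pics/wr9.png

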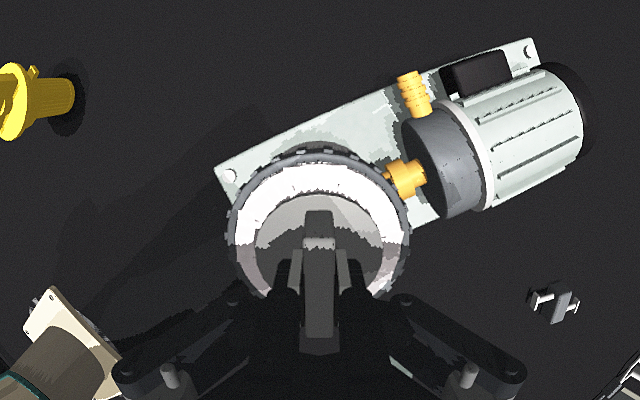

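The flange and wing have not slipped in the grip, and the TCP at 0.125 is possible only with the lugs up in the notches. I'll set back 0.5 mm to unload, then open and retreat.

>>> {"api": "play_rows", "payload": {"commands": [{"jaw":0.8,"offset":[0,0,0.06],"twist":0},{"jaw":0.8,"offset":[0,0,0.06],"twist":0},{"jaw":1.3,"offset":[0,0,0.06],"twist":0},{"jaw":1.6,"offset":[0,0,0.06],"twist":0},{"jaw":2.2,"offset":[0,0,0.06],"twist":0},{"jaw":3.5,"offset":[0,0,0.06],"twist":0},{"jaw":4.5,"offset":[0,0,0.06],"twist":0},{"jaw":4.5,"offset":[0,0,0.06],"twist":0},{"jaw":4.5,"offset":[0,0,0.06],"twist":0}]}}

```text
time: 18.8
tool_pos: [0.4958, -0.0184, 0.1247]
eef_rot: [180.0, -0.0, 54.2]
wrist_force: [0.3, 0.2, -0.3]
opening: 0.0451
```

>>> {"api": "play_rows", "payload": {"commands": [{"jaw":4.5,"offset":[0,0,-1],"twist":0},{"jaw":4.5,"offset":[0,0,-2.5],"twist":0},{"jaw":4.5,"offset":[0,0,-5],"twist":0},{"jaw":6,"offset":[0,0,-8],"twist":0},{"jaw":8,"offset":[0,0,-9],"twist":0},{"jaw":8,"offset":[0,0,-9],"twist":0},{"jaw":8,"offset":[0,0,-9],"twist":0}]}}

```text
time: 19.68
tool_pos: [0.495, -0.0184, 0.214]
eef_rot: [-179.9, 0.1, 54.2]
wrist_force: [-0.3, 0.2, -0.5]
opening: 0.0802
```

```bash
python3 - <<'E'
from h import *
s=ctrl.observe();print(s['time'],s['tool_pos'],s['eef_rot'],s['wrist_force'],s['opening'])
d=grab('wrist','wr10');e=grab('scene','sc10');grab('top','top10')
P=cloud(d,True);zz=P[...,2];c=np.array([.4952,-.0187])
r=np.hypot(P[...,0]-c[0],P[...,1]-c[1])
F=P[(r<.035)&(np.abs(zz-.1175)<.008)];print('flange z',np.median(F[:,2]),len(F));(x,y),R=cv2.minEnclosingCircle((F[:,:2]*1000).astype(np.float32));print(x,y,R)
A=np.c_[F[:,:2]-c,np.ones(len(F))];print('plane',np.linalg.lstsq(A,F[:,2],rcond=None)[0])
G=P[(r>.039)&(r<.048)&(np.abs(zz-.105)<.006)];print('ring z',np.median(G[:,2]),len(G))
A=np.c_[G[:,:2]-c,np.ones(len(G))];print('ringplane',np.linalg.lstsq(A,G[:,2],rcond=None)[0])
W=P[(r<.035)&(np.abs(zz-.1535)<.006)];print('wing z',np.median(W[:,2]),len(W),W[:,:2].mean(0));V=np.linalg.svd(W[:,:2]-W[:,:2].mean(0),full_matrices=False)[2];print(np.degrees(np.arctan2(V[0,1],V[0,0])))
cv2.imwrite('pics/c10.png',np.hstack([cv2.resize(e['image'][150:220,280:350],(400,400),interpolation=2),cv2.resize(d['image'][120:260,250:390],(400,400),interpolation=2)])[:,:,::-1])
E
```

```text
19.675 [ 0.49499993 -0.01836409  0.21401768] [-1.79928231e+02  5.12036612e-02  5.41688094e+01] [-0.31846907  0.15659929 -0.5309128 ] 0.08016821118979646
flange z 0.11814583650702834 3797
495.20703125 -18.687915802001953 34.98744583129883
plane [-0.00185563  0.00429687  0.11816093]
ring z 0.10562045323028536 2859
ringplane [-0.00020902 -0.00031432  0.10561242]
wing z 0.15394194200215588 1454 [ 0.49807644 -0.01605393]
-125.26974076136129
```

View pics/c10.png

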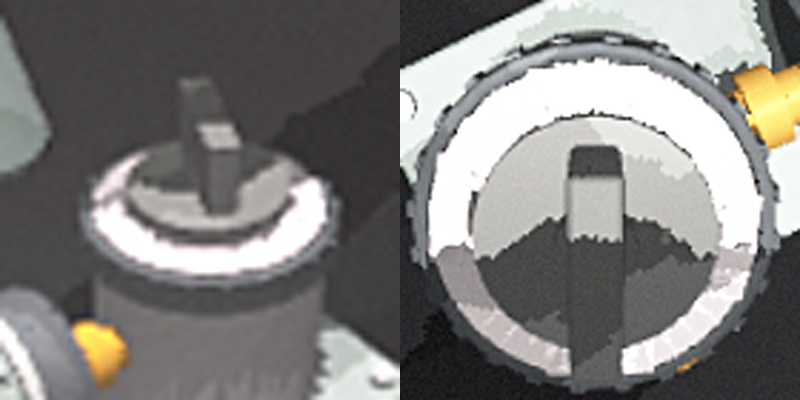

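View pics/sc10.png

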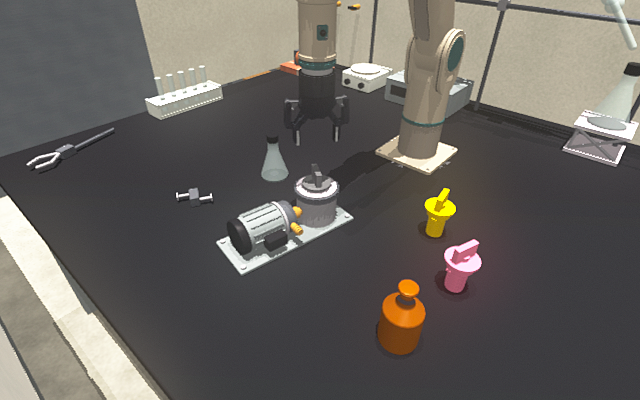

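The flange top is 12.5 mm above the ring, exactly the locked height. The cartridge is level and turned 82° from the slots. The glassware and clamp have not moved, so I'm handing in.

```bash
python3 - <<'E'
from h import *
print(ctrl.job_done())
E
```

```text
the job is handed in; nothing more can be done
None
```

The strainer cartridge is locked in the filter housing and the gripper is clear of it. I handed the job in at about 20 s of the 72 s allowed.

**What I did:**
- I picked the grey cartridge, not the pink or yellow look-alikes, and gripped it by the wing.
- I lowered it upright. I had already measured the slot line with the wrist camera, about 0.55 rad clockwise of the pump's x, so the lugs dropped straight in and no turning by feel was needed.
- I pushed down about 10.5 mm against the spring, at about 12 N.
- I twisted it clockwise to the stop at about 83°, where the twisting moment rose to 0.37 N m. I then eased back 1°, let it rise and let go.

**Last checks:**
- **Height:** the flange top stands 12.5 mm above the ring, which is the locked height (middle 11 mm below the ring's top).
- **Position:** the cartridge is level to about 0.3°, centred in the bore, and its wing is 82° from the slots.
- **Forces:** the largest wrist force I read was about 12 N, and it was near zero after release.
- **Surroundings:** the last scene picture shows the flask, bottle, clamp and look-alikes where they stood.

**Disagreements:**
- The scene and top cameras differed by about 3 mm in y, so I used the wrist camera, which put the ring and wing heights within 0.5 mm of the text.
- Just before release there was a side force of about 5 N and a moment of about 1 N m. Both were gone once I let go.

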